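# Put the bench tools into their own trays

### The arm

A 6-joint arm with a two-finger parallel gripper is mounted at the origin on the work surface; the furniture and walls round the work are solid. World frame = base frame: x ahead of the robot, y to its left, z up, the work surface at z = 0. Lengths are in m, angles in rad, forces in N, time in s.
With the tool pointing down it reaches from about 0.325 to 1 m from the base axis. Payload 5.1 kg.
Tool frame: the origin (TCP) lies at the very end of the fingers, on their centre line; the grasp point (between the pads) lies 19 mm behind it (env.tcp_to_grasp is the distance from the TCP to the grasp point, in m); z points along the fingers, y is the line along which they close (so a half turn about z gives the same grasp; the last joint's range is limited). The gripper opens to 85 mm and grips with 20 to 120 N. Pads are 22 mm wide; open, the fingers measure 114 mm over their backs; the gripper's body (76 mm by 85 mm) begins 54 mm behind the grasp point. The pads swing forward as they close: fully open they stand 13 mm farther back than shut.
Start: joints at [1.185, 0.124, 1.65, -0, 1.367, -0.083], TCP at [0.194, 0.62, 0.231] pointing down, gripper open.
Joint ranges: [-2.61, 2.61], [-1.02, 2.33], [0.03, 2.71], [-1.35, 4.49], [0.32, 2.68], [-2.91, 2.91]. Speed limits (rad/s): [2.57, 2.57, 3.14, 3.14, 3.14, 3.14].

### API

Orientations are given as a 3x3 rotation matrix whose columns are the frame's x, y, z axes.
In Python, from bench import env gives the robot as it stands.
- The arm moves only by the shell command python3 -m jog 'ROWS'. ROWS is JSON, a list of rows, each a list of 7 numbers: the shift along the tool's x, y, z in cm, then the turn, a rotation vector about the tool's x, y, z in degrees, then the opening, from 0 (shut) to 1 (fully open). In form: [[tx, ty, tz, ax, ay, az, gripper], ...]. A call has 1 to 20 rows; each row is the pose to reach, as a shift and turn from the pose commanded when the call began, along the tool's axes at that moment; what a row does not reach only later rows make up. A row lasts 1/10 s, in which the tool goes at most 50 mm and 8.59 degrees, less where a joint would pass 70% of its speed; a pose out of reach is approached as far as the arm can. A call with a gripper value outside its range is refused whole. The fingers move at their own pace and stop on an object; the grip force is fixed at half the most. Time passes only in rows, so rows that repeat a pose let the fingers close. It gives the time, the measured TCP pose, the force, the opening and the grip force at its end, in the units of the state.
- env.get_obs(): the state, without advancing time (a new reading comes with each control period).
- env.get_image(name): name is "scene" or "side" or "wrist"; returns the picture (420x560x3 uint8, red, green, blue); there is no depth.
- env.calibration(name): a dict with "camera_matrix" (3x3 intrinsics, pixels), "position" and "rotation" of the camera in the world; the wrist camera has in their place "tool_from_camera" (4x4, takes a point from camera to tool coordinates, whose origin is the TCP and whose axes are the flange's). Camera axes: x right, y down, z forward; pixel columns grow to the right and rows downward; lengths in m; the calibration is good to about 2 mm. A picture is of the moment at which its call begins: read the wrist's pose just before it. calibration takes no time and is no camera call.
- env.hand_in(): hands the job in; it is judged then, once.
The state is a dict: "time": time; "joints": joint angles; "qd": joint speeds; "joint_torque": joint torques, N m; "eef_pos": TCP position; "orientation": TCP orientation; "ft_force": force on the tool from outside, world axes, zero at the start; "ft_torque": the same for the moment, N m; "grip_width": opening from 0.0 (shut) to 1.0 (fully open); "grip_force": force on a finger pad.
Only numpy, scipy, OpenCV 4.12 (cv2) and the standard library are available. Lean on these libraries where they do the work, as an engineer would, in place of code of your own. Each camera call takes 0.05 s, during which the arm holds its last target. There are 200 camera calls.

### The job

Three tools have got into each other's trays: put the tape measure into the round tray, the sanding block into the oblong tray and the dowelling jig into the square tray, each standing flat on the tray floor with its middle at the middle of the tray, the sanding block lengthwise in its tray. One thing to a tray: use the empty plywood board to park one of them on the way. Do not tip any of them over, and leave the pencil and the marker where they lie.

Things in the scene. Friction and masses are not known exactly. Their poses are not given: they have to be found in the camera images.
- tape_measure: Yellow tape measure standing on edge, 37 x 76 x 65 mm (x, y, z): flat sides face its +-x. Starts in the oblong tray; belongs in the round tray. Grasp from above across the 37 mm (along its x). Origin at the centre of its underside, z up. 0.2 to 0.4 kg.
- sanding_block: Brown cork sanding block with abrasive paper round it, 62 x 110 x 34 mm (x, y, z), lying flat. Starts in the square tray; belongs in the oblong tray. Grasp from above across the 62 mm (along its x). Origin at the centre of its underside, z up; it sits with the origin 2 mm below the surface that carries it. Under 0.1 kg.
- dowel_jig: Dowelling jig: bare aluminium block 40 x 90 x 50 mm (x, y, z) with three dark round drill bushings in a row along its y on the top. Starts in the round tray; belongs in the square tray. Grasp from above across the 40 mm (along its x). Origin at the centre of its underside, z up. 0.2 to 0.42 kg.
- oblong_tray: Fixed low steel tray with a black rubber floor, outside 128 x 178 mm (x, y: long along its y), floor 4 mm and rim 10 mm above the desk, walls 4 mm. Origin at its centre, on the desk, z up.
- square_tray: Fixed low steel tray with a black rubber floor, outside 144 x 144 mm, floor 4 mm and rim 10 mm above the desk, walls 4 mm. Origin at its centre, on the desk, z up.
- round_tray: Fixed low round steel tray with a black rubber floor, 148 mm outside diameter, floor 4 mm and rim 10 mm above the desk, walls 4 mm. Origin at its centre, on the desk, z up.
- parking_board: Bare plywood offcut without a rim, fixed on the desk, 150 x 170 x 16 mm (x, y, z), empty at the start: the free spot where one thing can be set down for a while. Origin at the centre of its underside, z up; its top is 16 mm above the desk.
- pencil: Yellow flat carpenter's pencil lying on the desk between the middle two places, 14 x 170 x 8 mm, long along its y, origin at the centre of its underside. Loose; leave it alone.
- marker: Black felt marker lying on the desk between two places at the right, 17 x 136 x 18 mm, long along its y, origin at the centre of its underside. Loose; leave it alone.
There are look-alikes about, which are no part of the job. What is shaped like the square_tray but pink is not meant.

How it is judged:
By the outcome, as a careful person would: the job done as asked, in the order asked, and still so for the second after the job is handed in, with the robot touching nothing.
It also fails if it takes over 104 s, if anything falls off the work surface, if the arm or the gripper's body presses on something with over 40 N, if the wrist force passes 120 N, or if a joint passes its speed limit or range.

## Working session

There is one attempt and no reset: what is moved stays moved. The work goes in short steps, Python scripts to look and compute and a shell command to move; the robot and the scene stay as the last step left them, time stands still between calls to the robot, and variables do not carry over. Pictures are saved under pics/ and viewed, at most 16 in all, crops included, and the job is handed in when it is done.

```bash
mkdir -p pics; ls; python3 - <<'E'
from bench import env
import cv2,numpy as np
np.set_printoptions(precision=4,suppress=True)
for n in ("scene","side"):
    im=env.get_image(n); cv2.imwrite(f"pics/{n}0.png",im[:,:,::-1]); c=env.calibration(n); print(n,c)
print(env.calibration("wrist")); o=env.get_obs(); print(o["time"],o["eef_pos"],o["orientation"],o["grip_width"],env.tcp_to_grasp)
E
```

```text
pics
scene {'camera_matrix': array([[383.2949,   0.    , 277.0416],
       [  0.    , 383.2949, 213.1383],
       [  0.    ,   0.    ,   1.    ]]), 'position': array([-0.2188, -0.3392,  0.8547]), 'rotation': array([[ 0.5108, -0.6697,  0.539 ],
       [-0.8596, -0.3892,  0.3311],
       [-0.012 , -0.6325, -0.7745]])}
side {'camera_matrix': array([[405.2146,   0.    , 274.2545],
       [  0.    , 405.2146, 207.1713],
       [  0.    ,   0.    ,   1.    ]]), 'position': array([ 0.1534, -0.8143,  0.6764]), 'rotation': array([[ 0.9694, -0.1624,  0.1841],
       [-0.2446, -0.5733,  0.782 ],
       [-0.0214, -0.8031, -0.5955]])}
{'camera_matrix': array([[365.3309,   0.    , 281.6867],
       [  0.    , 365.3309, 209.6061],
       [  0.    ,   0.    ,   1.    ]]), 'tool_from_camera': array([[ 0.    , -0.9596, -0.2815,  0.071 ],
       [ 1.    ,  0.0002, -0.0005,  0.0009],
       [ 0.0005, -0.2815,  0.9596, -0.1414],
       [ 0.    ,  0.    ,  0.    ,  1.    ]])}
0.1 [0.1936 0.6199 0.2302] [[-0.9545  0.2982 -0.0007]
 [ 0.2982  0.9545 -0.0018]
 [ 0.0002 -0.0019 -1.    ]] 1.0026852004111713 0.0187
```

View pics/scene0.png

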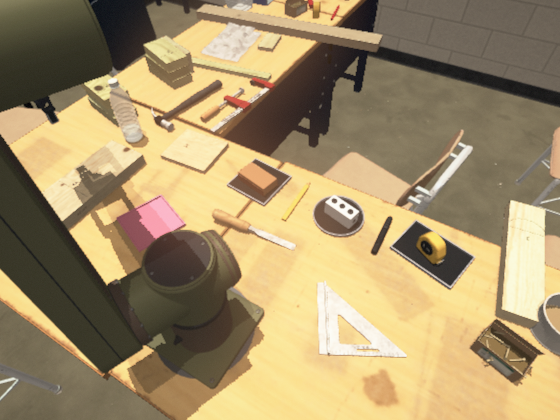

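View pics/side0.png

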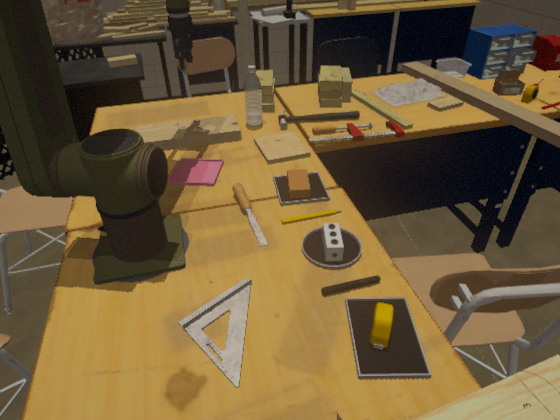

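The scene view shows, from left to right:
- Parking board at (195,151).
- Square black tray with the block at (260,181). The pink look-alike at (150,222) is not meant, because the tray wanted is steel with a black floor.
- Pencil at (296,201).
- Round tray with the jig at (338,215).
- Marker at (382,235).
- Oblong tray with the tape at (432,250).

In the side view these are at board (282,147), square (301,188), round (332,245) and oblong (386,335).

```bash
cat > h.py <<'E'
from bench import env
import cv2,numpy as np
np.set_printoptions(precision=4,suppress=True)
def cam(n,o=None):
    c=env.calibration(n)
    if n!="wrist": return c["camera_matrix"],np.array(c["rotation"]),np.array(c["position"])
    o=o or env.get_obs(); T=np.array(c["tool_from_camera"]); R=np.array(o["orientation"])
    return c["camera_matrix"],R@T[:3,:3],np.array(o["eef_pos"])+R@T[:3,3]
def cast(C,px,z):
    K,R,p=C; px=np.atleast_2d(np.float64(px))
    d=np.c_[px,np.ones(len(px))]@np.linalg.inv(K).T@R.T
    return (p+d*((z-p[2])/d[:,2:]))[:,:2]
def proj(C,P):
    K,R,p=C; q=(np.atleast_2d(P)-p)@R@K.T; return q[:,:2]/q[:,2:]
def near(mask,pt,r):
    m=np.zeros_like(mask); cv2.circle(m,(int(pt[0]),int(pt[1])),r,255,-1); m&=mask
    n,l,s,c=cv2.connectedComponentsWithStats(m); k=1+np.argmax(s[1:,4]); return np.uint8(l==k)*255
def pts(m):
    return np.vstack([c[:,0] for c in cv2.findContours(m,0,cv2.CHAIN_APPROX_NONE)[0]])
def rect(P):
    (x,y),(w,h),a=cv2.minAreaRect(np.float32(P)*1000)
    if w>h: w,h,a=h,w,a+90     # a: direction of short side
    return np.array([x,y]),np.array([w,h]),(a+90)%180-90
def look(n,name=None):
    o=env.get_obs(); im=env.get_image(n)
    if name: cv2.imwrite(f"pics/{name}.png",im[:,:,::-1])
    return im,cv2.cvtColor(im,cv2.COLOR_RGB2HSV),cam(n,o)
E
python3 - <<'E'
from h import *
S={"scene":dict(square=(260,181),round=(338,215),oblong=(432,250),marker=(382,235),board=(195,151),pencil=(296,201)),
"side":dict(square=(301,188),round=(332,245),oblong=(386,335),marker=(351,286),board=(282,147),pencil=(311,215))}
for n in S:
    im=cv2.imread(f"pics/{n}0.png"); hsv=cv2.cvtColor(im,cv2.COLOR_BGR2HSV); C=cam(n)
    for k,p in S[n].items():
        r={"oblong":60,"round":34,"square":36,"marker":26,"board":40,"pencil":30}[k]
        m=np.uint8(hsv[:,:,2]<75)*255 if k in("square","round","oblong","marker") else np.uint8((hsv[:,:,1]<110)*(hsv[:,:,2]>100))*255
        if k=="pencil": m=np.uint8((hsv[:,:,1]>225)*(hsv[:,:,2]>150)*(hsv[:,:,0]>20))*255
        try: print(n,k,*rect(cast(C,pts(near(m,p,r)),dict(board=.016,marker=.01,pencil=.008).get(k,.006))))
        except Exception as e: print(n,k,e)
    print([ (k,proj(C,[[.6,y,0.0]])) for k,y in ()])
E
```

```text
scene square attempt to get argmax of an empty sequence
scene round attempt to get argmax of an empty sequence
scene oblong [ 464.7477 -393.8382] [113.6737 167.1353] -14.065559387207031
scene marker [ 456.5598 -321.255 ] [27.6506 68.1457] 75.08126068115234
scene board [425.4268 397.331 ] [246.3128 334.0939] 0.021996187046170235
scene pencil attempt to get argmax of an empty sequence
[]
side square [459.6433 144.813 ] [124.2878 133.033 ] 84.94059753417969
side round [ 454.6831 -128.1623] [122.2322 132.2775] 69.86888885498047
side oblong [ 465.339  -389.8417] [119.2149 167.7991] -13.97113037109375
side marker [ 451.7341 -260.8861] [ 20.2392 122.543 ] -88.60388171672821
side board [467.5751 397.6031] [150.1845 166.5001] 4.592989921569824
side pencil [439.9703   1.852 ] [ 12.4749 148.111 ] -88.54540419578552
[]
```

```bash
python3 -m jog '[[0,0,-5,0,0,0,1],[0,0,-10,0,0,8,1],[-45,-58,-10,0,0,72,1],[-45,-58,-10,0,0,72,1],[-45,-58,-10,0,0,72,1],[-45,-58,-10,0,0,72,1],[-45,-58,-10,0,0,72,1],[-45,-58,-10,0,0,72,1],[-45,-58,-10,0,0,72,1],[-45,-58,-10,0,0,72,1],[-45,-58,-10,0,0,72,1],[-45,-58,-10,0,0,72,1],[-45,-58,-10,0,0,72,1],[-45,-58,-10,0,0,72,1],[-45,-58,-10,0,0,72,1],[-45,-58,-10,0,0,72,1],[-45,-58,-10,0,0,72,1],[-45,-58,-10,0,0,72,1],[-45,-58,-10,0,0,72,1],[-45,-58,-10,0,0,72,1]]'
python3 -c "
from h import *
look('wrist','w1'); o=env.get_obs(); print(o['orientation'],o['joints'])"
```

```text
time: 2.1
eef_pos: [0.4501, -0.0666, 0.3311]
orientation: [[-0.012, 1.0, -0.0], [1.0, 0.012, 0.0], [0.0, -0.0, -1.0]]
ft_force: [0.4, -0.0, 0.2]
grip_width: 1.0
grip_force: 0.0
[[-0.0129  0.9999 -0.    ]
 [ 0.9999  0.0129  0.0003]
 [ 0.0003  0.     -1.    ]] [-0.2646 -0.3649  1.9302  0.0003  1.5763 -0.2776]
```

View pics/w1.png

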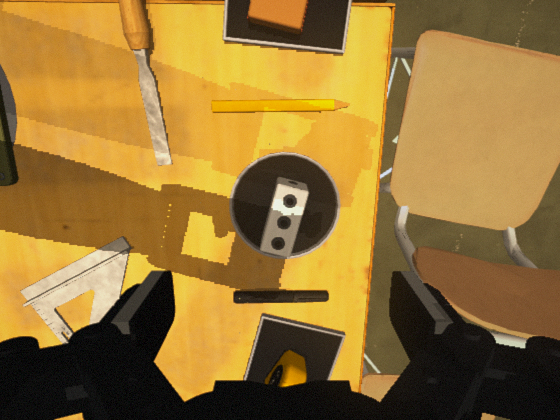

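The wrist view shows the jig with its bushings at about (290,201), (284,222) and (278,243), inside the round tray centred at (285,205). The pencil is above at (280,105) and the marker below at (281,296).

```bash
python3 - <<'E'
from h import *
im=cv2.imread("pics/w1.png"); hsv=cv2.cvtColor(im,cv2.COLOR_BGR2HSV); C=cam("wrist")
g=im.max(2)
low=np.uint8((hsv[:,:,1]<130)|(hsv[:,:,2]<70))*255
m=near(low,(285,205),62); P=cast(C,pts(m),.008); 
print("round",cv2.minEnclosingCircle(np.float32(P)*1000), rect(P))
j=near(np.uint8((g>115)&(hsv[:,:,1]<70))*255,(285,217),44)
print("jig top",rect(cast(C,pts(j),.054)))
sub=g[185:260,255:315]; d=near  # bushings
hole=np.uint8(g<60)*255; full=np.zeros_like(hole); cv2.fillPoly(full,[cv2.convexHull(pts(j))],255); hole&=cv2.erode(full,None,iterations=3)
n,l,s,c=cv2.connectedComponentsWithStats(hole); print(s[:,4],c, cast(C,c,.054))
E
```

```text
round ((455.3011779785156, -127.44001007080078), 73.68451690673828) (array([ 455.362 , -127.5704]), array([145.9792, 146.3535]), 46.427066802978516)
jig top (array([ 469.496 , -134.9236]), array([70.766 , 92.0335]), -13.720657348632812)
[234350     42    585    113    110] [[279.4329 209.4238]
 [289.4762 201.0476]
 [305.2    231.9231]
 [283.5398 222.1327]
 [277.7364 242.8636]] [[ 0.4489 -0.1169]
 [ 0.4607 -0.1064]
 [ 0.4805 -0.145 ]
 [ 0.454  -0.1329]
 [ 0.4473 -0.1597]]
```

```bash
python3 -m jog '[[-6.6,0.3,10,0,0,14.8,1],[-6.6,0.3,14,0,0,14.8,1],[-6.6,0.3,18,0,0,14.8,1],[-6.6,0.3,22,0,0,14.8,1],[-6.6,0.3,26,0,0,14.8,1],[-6.6,0.3,29,0,0,14.8,1],[-6.6,0.3,31,0,0,14.8,1],[-6.6,0.3,31,0,0,14.8,1],[-6.6,0.3,31,0,0,14.8,0],[-6.6,0.3,31,0,0,14.8,0],[-6.6,0.3,31,0,0,14.8,0],[-6.6,0.3,31,0,0,14.8,0],[-6.6,0.3,31,0,0,14.8,0],[-6.6,0.3,31,0,0,14.8,0],[-6.6,0.3,31,0,0,14.8,0],[-6.6,0.3,31,0,0,14.8,0]]'
```

```text
time: 3.75
eef_pos: [0.456, -0.1339, 0.0238]
orientation: [[0.244, 0.97, 0.004], [0.97, -0.244, -0.001], [-0.0, 0.004, -1.0]]
ft_force: [-0.4, 2.2, 6.7]
grip_width: 0.462
grip_force: 63.6
```

```bash
python3 -m jog '[[0,0,-3,0,0,0,0],[0,0,-7,0,0,0,0],[0,0,-12,0,0,0,0],[51.8,-11.8,-12,0,0,0,0],[51.8,-11.8,-12,0,0,0,0],[51.8,-11.8,-12,0,0,0,0],[51.8,-11.8,-12,0,0,0,0],[51.8,-11.8,-12,0,0,0,0],[51.8,-11.8,-12,0,0,0,0],[51.8,-11.8,-12,0,0,0,0],[51.8,-11.8,-12,0,0,0,0],[51.8,-11.8,-12,0,0,0,0],[51.8,-11.8,-12,0,0,0,0],[51.8,-11.8,-12,0,0,0,0],[51.8,-11.8,-12,0,0,0,0],[51.8,-11.8,-12,0,0,0,0],[51.8,-11.8,-8,0,0,0,0],[51.8,-11.8,-5,0,0,0,0],[51.8,-11.8,-4,0,0,0,0],[51.8,-11.8,-4,0,0,0,0]]'
python3 -c "
from h import *
look('side','s1')"
```

```text
time: 5.75
eef_pos: [0.4651, 0.3957, 0.0592]
orientation: [[0.246, 0.969, -0.004], [0.969, -0.246, -0.003], [-0.004, -0.003, -1.0]]
ft_force: [0.4, -0.7, -3.5]
grip_width: 0.454
grip_force: 62.3
```

View pics/s1.png

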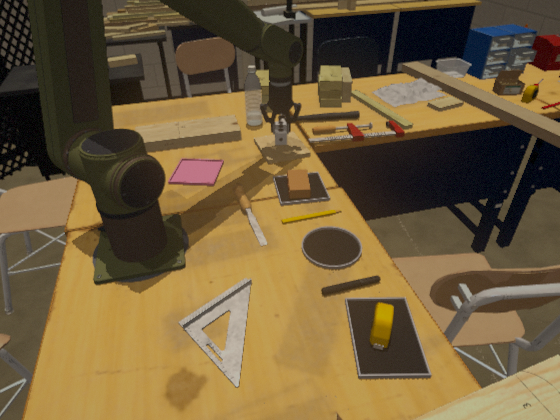

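The jig is held above the board at (281,130). Next I lower it and release.

```bash
python3 -m jog '[[0,0,1.2,0,0,0,0],[0,0,1.8,0,0,0,0],[0,0,2.1,0,0,0,0],[0,0,2.4,0,0,0,0],[0,0,2.4,0,0,0,0]]'; python3 -m jog '[[0,0,0,0,0,0,0.5],[0,0,0,0,0,0,0.7],[0,0,0,0,0,0,0.9],[0,0,0,0,0,0,1],[0,0,0,0,0,0,1],[0,0,0,0,0,0,1],[0,0,-4,0,0,0,1],[0,0,-9,0,0,0,1],[0,0,-14,0,0,0,1],[0,0,-19,0,0,0,1]]'
python3 -c "
from h import *
look('wrist','w2')"
```

```text
time: 6.3
eef_pos: [0.4662, 0.3977, 0.037]
orientation: [[0.244, 0.97, -0.0], [0.97, -0.244, -0.0], [-0.0, -0.0, -1.0]]
ft_force: [0.5, -0.8, -3.6]
grip_width: 0.455
grip_force: 62.5
time: 7.3
eef_pos: [0.466, 0.3975, 0.2291]
orientation: [[0.244, 0.97, -0.0], [0.97, -0.244, -0.0], [-0.0, -0.0, -1.0]]
ft_force: [0.6, 0.6, -0.0]
grip_width: 0.998
grip_force: 0.0
```

View pics/w2.png

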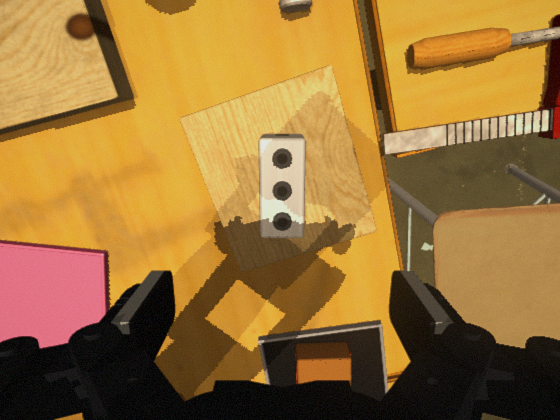

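The wrist view shows the jig standing on the board at (282,190). Next is the tape.

```bash
python3 -m jog '[[-69.9,19.1,-8,0,0,0,1],[-69.9,19.1,-8,0,0,0,1],[-69.9,19.1,-8,0,0,0,1],[-69.9,19.1,-8,0,0,0,1],[-69.9,19.1,-8,0,0,0,1],[-69.9,19.1,-8,0,0,0,1],[-69.9,19.1,-8,0,0,0,1],[-69.9,19.1,-8,0,0,0,1],[-69.9,19.1,-8,0,0,0,1],[-69.9,19.1,-8,0,0,0,1],[-69.9,19.1,-8,0,0,0,1],[-69.9,19.1,-8,0,0,0,1],[-69.9,19.1,-8,0,0,0,1],[-69.9,19.1,-8,0,0,0,1],[-69.9,19.1,-8,0,0,0,1],[-69.9,19.1,-8,0,0,0,1],[-69.9,19.1,-8,0,0,0,1],[-69.9,19.1,-8,0,0,0,1]]'
python3 -c "
from h import *
look('wrist','w3')"
```

```text
time: 9.15
eef_pos: [0.4807, -0.3257, 0.3069]
orientation: [[0.244, 0.97, -0.0], [0.97, -0.244, 0.001], [0.001, -0.0, -1.0]]
ft_force: [-0.2, 0.4, -0.1]
grip_width: 0.999
grip_force: 0.0
```

View pics/w3.png

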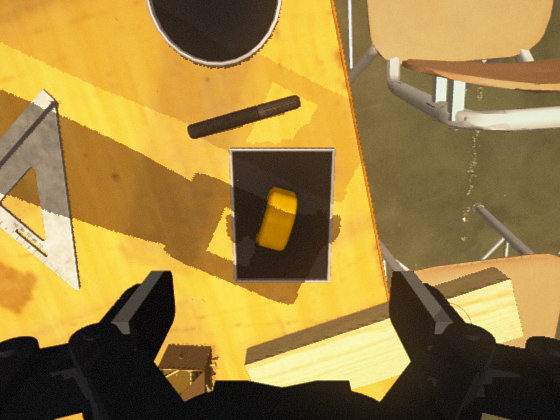

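The tape is at (277,218), tilted in yaw, inside the oblong tray at (283,215).

```bash
python3 - <<'E'
from h import *
im=cv2.imread("pics/w3.png"); hsv=cv2.cvtColor(im,cv2.COLOR_BGR2HSV); C=cam("wrist")
ye=near(np.uint8((hsv[:,:,1]>120)&(hsv[:,:,2]>90))*255,(277,218),38)
for z in (.069,.055,.04): print("tape",z,*rect(cast(C,pts(ye),z)))
print(rect(pts(ye)/1000))
low=np.uint8((hsv[:,:,1]<110)|(hsv[:,:,2]<60))*255; low|=ye
b=np.zeros_like(low); b[140:290,222:342]=255; low=cv2.morphologyEx(low&b,cv2.MORPH_OPEN,np.ones((15,15)))
print("oblong",*rect(cast(C,pts(near(low,(283,215),90)),.01)))
E
```

```text
tape 0.069 [ 464.7676 -373.2538] [35.1776 69.1461] -29.59729766845703
tape 0.055 [ 463.4997 -377.6002] [36.4752 71.6969] -29.597305297851562
tape 0.04 [ 462.1412 -382.2571] [37.8656 74.4297] -29.59735870361328
(array([277.7289, 218.713 ]), array([32.2045, 60.4316]), 15.376249313354492)
oblong [ 454.0722 -414.8679] [117.3564 123.9353] -14.062217712402344
```

```bash
python3 -m jog '[[-12.9,-0.4,0,0,0,0,1],[-12.9,-0.4,0,0,0,0,1],[-12.9,-0.4,0,0,0,0,1],[-12.9,-0.4,0,0,0,0,1],[-12.9,-0.4,0,0,0,0,1]]'
python3 - <<'E'
from h import *
im,hsv,C=look('wrist','w4')
ye=near(np.uint8((hsv[:,:,1]>120)&(hsv[:,:,2]>90))*255,(281,102),45)
for z in (.069,.045): print("tape",z,*rect(cast(C,pts(ye),z)))
d=near(np.uint8(hsv[:,:,2]<62)*255,(281,102),90)
d=cv2.bitwise_or(d,ye)
print("oblong floor",*rect(cast(C,pts(d),.005)))
E
```

```text
time: 9.7
eef_pos: [0.4455, -0.45, 0.3071]
orientation: [[0.244, 0.97, -0.0], [0.97, -0.244, 0.001], [0.001, -0.0, -1.0]]
ft_force: [-0.3, 0.3, 0.6]
grip_width: 0.998
grip_force: 0.0
tape 0.069 [ 459.1683 -385.8335] [33.8165 67.0029] -30.814868927001953
tape 0.045 [ 458.8694 -386.2023] [35.9547 71.2394] -30.81463623046875
oblong floor [ 464.4223 -392.4429] [118.9719 167.5912] -14.124755859375
```

View pics/w4.png

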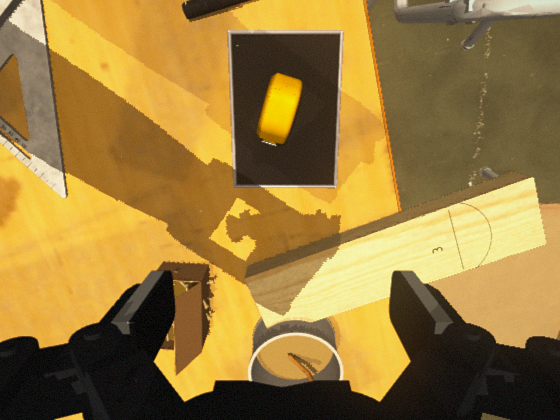

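The tape is seen from straight above at (280,107), and its hook end is at (268,142).

```bash
python3 -m jog '[[6.4,-0.3,5,0,0,8,1],[6.4,-0.3,10,0,0,16,1],[6.4,-0.3,15,0,0,16,1],[6.4,-0.3,20,0,0,16,1],[6.4,-0.3,24,0,0,16,1],[6.4,-0.3,27,0,0,16,1],[6.4,-0.3,28,0,0,16,1],[6.4,-0.3,28,0,0,16,1],[6.4,-0.3,28,0,0,16,0],[6.4,-0.3,28,0,0,16,0],[6.4,-0.3,28,0,0,16,0],[6.4,-0.3,28,0,0,16,0],[6.4,-0.3,28,0,0,16,0],[6.4,-0.3,28,0,0,16,0],[6.4,-0.3,28,0,0,16,0],[6.4,-0.3,28,0,0,16,0]]'
```

```text
time: 11.35
eef_pos: [0.4588, -0.3889, 0.0297]
orientation: [[0.502, 0.865, 0.002], [0.865, -0.502, -0.002], [-0.001, 0.002, -1.0]]
ft_force: [-0.8, 1.6, 7.0]
grip_width: 0.39
grip_force: 60.1
```

```bash
python3 -m jog '[[0,0,-3,0,0,0,0],[0,0,-7,0,0,0,0],[0,0,-11,0,0,0,0],[22.4,-13.3,-11,0,0,0,0],[22.4,-13.3,-11,0,0,0,0],[22.4,-13.3,-11,0,0,0,0],[22.4,-13.3,-11,0,0,0,0],[22.4,-13.3,-11,0,0,0,0],[22.4,-13.3,-11,0,0,0,0],[22.4,-13.3,-11,0,0,0,0],[22.4,-13.3,-7,0,0,0,0],[22.4,-13.3,-4,0,0,0,0],[22.4,-13.3,-2,0,0,0,0],[22.4,-13.3,-2,0,0,0,0],[22.4,-13.3,-2,0,0,0,0]]'
```

```text
time: 12.85
eef_pos: [0.4557, -0.1288, 0.0476]
orientation: [[0.504, 0.864, -0.0], [0.864, -0.504, -0.0], [-0.0, -0.0, -1.0]]
ft_force: [-0.6, -0.2, -1.2]
grip_width: 0.381
grip_force: 60.5
```

```bash
python3 -m jog '[[0.1,0,0.8,0,0,0,0],[0.1,0,1.3,0,0,0,0],[0.1,0,1.6,0,0,0,0],[0.1,0,1.8,0,0,0,0],[0.1,0,1.8,0,0,0,0]]'; python3 -m jog '[[0,0,0,0,0,0,0.5],[0,0,0,0,0,0,0.7],[0,0,0,0,0,0,0.9],[0,0,0,0,0,0,1],[0,0,0,0,0,0,1],[0,0,0,0,0,0,1],[0,0,-4,0,0,0,1],[0,0,-9,0,0,0,1],[0,0,-14,0,0,0,1],[-2,0,-19,0,0,0,1],[-7,0,-24,0,0,0,1],[-7,0,-27,0,0,0,1],[-7,0,-27,0,0,0,1],[-7,0,-27,0,0,0,1]]'
python3 - <<'E'
from h import *
im,hsv,C=look('wrist','w5')
ye=near(np.uint8((hsv[:,:,1]>120)&(hsv[:,:,2]>90))*255,(281,102),45)
for z in (.069,.045): print("tape",z,*rect(cast(C,pts(ye),z)))
d=near(np.uint8(hsv[:,:,2]<62)*255,(281,102),75)|ye
print("round floor",cv2.minEnclosingCircle(np.float32(cast(C,pts(d),.005)*1000)),rect(cast(C,pts(d),.005)))
E
```

```text
time: 13.35
eef_pos: [0.4563, -0.1267, 0.0297]
orientation: [[0.502, 0.865, 0.0], [0.865, -0.502, -0.0], [-0.0, 0.001, -1.0]]
ft_force: [-1.2, 0.5, -0.6]
grip_width: 0.388
grip_force: 60.7
time: 14.75
eef_pos: [0.4213, -0.1879, 0.3011]
orientation: [[0.503, 0.864, 0.003], [0.864, -0.503, -0.002], [0.0, 0.004, -1.0]]
ft_force: [-0.4, -0.8, -0.5]
grip_width: 1.003
grip_force: 0.0
tape 0.069 [ 458.2948 -125.5612] [33.5155 66.9052] -30.996078491210938
tape 0.045 [ 458.3305 -125.5927] [35.669  71.2044] -30.996662139892578
round floor ((452.29266357421875, -131.21963500976562), 65.18083953857422) (array([ 451.0139, -139.3671]), array([109.2459, 124.6894]), 89.18396759033203)
```

View pics/w5.png

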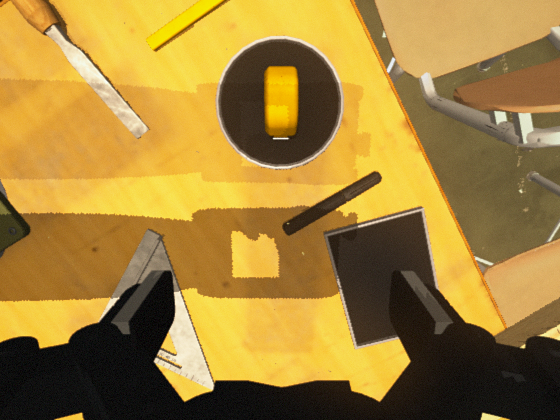

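The tape stands in the round tray at (282,102), and the tray centre is at about (280,102). I'll measure how far it is off centre.

```bash
python3 - <<'E'
from h import *
im=cv2.imread("pics/w5.png"); hsv=cv2.cvtColor(im,cv2.COLOR_BGR2HSV); C=cam("wrist")
low=np.uint8((hsv[:,:,1]<130)|(hsv[:,:,2]<45))*255
m=near(low,(280,102),70); P=np.float32(cast(C,pts(m),.008)*1000)
print(cv2.minEnclosingCircle(P),cv2.fitEllipse(cv2.convexHull(P)),rect(P/1000))
ye=near(np.uint8((hsv[:,:,1]>120)&(hsv[:,:,2]>90))*255,(281,102),45); print(cv2.boundingRect(ye),cv2.boundingRect(m))
E
```

```text
((453.46282958984375, -126.16593933105469), 73.4671401977539) ((453.5642395019531, -126.243896484375), (145.75088500976562, 146.34671020507812), 160.33253479003906) (array([ 453.1954, -126.5724]), array([145.3316, 145.7578]), 59.82985305786133)
(264, 66, 35, 72) (215, 36, 129, 134)
```

The tape is about 3 mm off centre along tool y. There is plenty of time, so I'll regrasp and shift it by 3 mm.

```bash
python3 -m jog '[[7,0,5,0,0,0,1],[7,0,10,0,0,0,1],[7,0,15,0,0,0,1],[7,0,20,0,0,0,1],[7,0,24,0,0,0,1],[7,0,26,0,0,0,1],[7,0,27,0,0,0,1],[7,0,27,0,0,0,1],[7,0,27,0,0,0,0],[7,0,27,0,0,0,0],[7,0,27,0,0,0,0],[7,0,27,0,0,0,0],[7,0,27,0,0,0,0],[7,0,27,0,0,0,0],[7,0,26,0,0,0,0],[7,-0.3,26,0,0,0,0],[7,-0.3,26,0,0,0,0],[7,-0.3,26.5,0,0,0,0],[7,-0.3,26.8,0,0,0,0],[7,-0.3,26.8,0,0,0,0]]'; python3 -m jog '[[0,0,0,0,0,0,0.5],[0,0,0,0,0,0,0.7],[0,0,0,0,0,0,0.9],[0,0,0,0,0,0,1],[0,0,0,0,0,0,1],[0,0,0,0,0,0,1],[0,0,-4,0,0,0,1],[0,0,-9,0,0,0,1],[0,0,-14,0,0,0,1],[-2,0,-19,0,0,0,1],[-7,0,-24,0,0,0,1],[-7,0,-27,0,0,0,1],[-7,0,-27,0,0,0,1],[-7,0,-27,0,0,0,1]]'
python3 - <<'E'
from h import *
im,hsv,C=look('wrist','w6')
low=np.uint8((hsv[:,:,1]<130)|(hsv[:,:,2]<45))*255
m=near(low,(280,102),70); P=np.float32(cast(C,pts(m),.008)*1000)
print(cv2.fitEllipse(cv2.convexHull(P)))
ye=near(np.uint8((hsv[:,:,1]>120)&(hsv[:,:,2]>90))*255,(281,102),45); print(cv2.boundingRect(ye),cv2.boundingRect(m))
print("tape",*rect(cast(C,pts(ye),.045)))
E
```

```text
time: 16.8
eef_pos: [0.4532, -0.125, 0.0312]
orientation: [[0.502, 0.865, -0.001], [0.865, -0.502, 0.001], [-0.0, -0.002, -1.0]]
ft_force: [-1.9, 0.6, 3.6]
grip_width: 0.383
grip_force: 60.6
time: 18.2
eef_pos: [0.4187, -0.1864, 0.3031]
orientation: [[0.503, 0.864, 0.003], [0.864, -0.503, -0.002], [0.0, 0.004, -1.0]]
ft_force: [0.1, 0.1, -0.6]
grip_width: 1.0
grip_force: 0.0
((454.9789123535156, -127.48832702636719), (146.53683471679688, 146.92401123046875), 155.72894287109375)
(263, 66, 35, 72) (218, 36, 128, 133)
tape [ 454.8798 -123.6791] [35.3223 71.6527] -29.537410736083984
```

The tape is now within about 2 mm of centre. Next is the sanding block.

```bash
python3 -m jog '[[24,-10.6,0,0,0,-20,1],[24,-10.6,0,0,0,-20,1],[24,-10.6,0,0,0,-20,1],[24,-10.6,0,0,0,-20,1],[24,-10.6,0,0,0,-20,1],[24,-10.6,0,0,0,-20,1],[24,-10.6,0,0,0,-20,1],[24,-10.6,0,0,0,-20,1]]'
python3 - <<'E'
from h import *
im,hsv,C=look('wrist','w7')
b=near(np.uint8((hsv[:,:,1]>110)&(hsv[:,:,2]>60))*255,(281,102),55)
for z in (.036,): print("block",z,*rect(cast(C,pts(b),z)))
low=np.uint8((hsv[:,:,1]<130)|(hsv[:,:,2]<45))*255
m=near(low,(281,102),100); print("square",*rect(cast(C,pts(m),.009)))
E
```

```text
time: 19.05
eef_pos: [0.4467, 0.0748, 0.2998]
orientation: [[0.176, 0.984, -0.003], [0.984, -0.176, -0.001], [-0.001, -0.002, -1.0]]
ft_force: [0.5, -0.1, -0.0]
grip_width: 0.998
grip_force: 0.0
block 0.036 [447.7426 148.6418] [ 93.6042 112.3817] -24.811241149902344
square [457.5398 140.2612] [143.4787 144.6682] 84.79557800292969
```

View pics/w7.png

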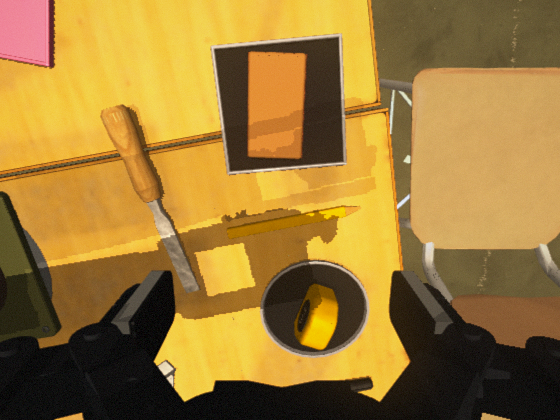

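The block is at (277,105), in the square tray centred at (279,104). My first block mask leaked onto the desk, so I'll tighten it.

```bash
python3 - <<'E'
from h import *
im=cv2.imread("pics/w7.png"); hsv=cv2.cvtColor(im,cv2.COLOR_BGR2HSV); C=cam("wrist")
b=np.uint8((hsv[:,:,1]>90)&(hsv[:,:,2]>60))*255; b[:, :232]=0;b[:,325:]=0;b[:48]=0;b[163:]=0
b=near(cv2.morphologyEx(b,cv2.MORPH_OPEN,np.ones((3,3))),(277,105),70)
print(cv2.boundingRect(b),*rect(cast(C,pts(b),.036)))
low=np.uint8((hsv[:,:,1]<130)|(hsv[:,:,2]<45))*255; m=near(low,(281,102),100); print(cv2.boundingRect(m),cv2.boxPoints(cv2.minAreaRect(pts(m))))
E
```

```text
(232, 48, 91, 112) [454.1793 142.4775] [ 92.9749 113.8231] -10.210052490234375
(210, 33, 137, 142) [[209.9129  45.0707]
 [340.8868  32.7919]
 [353.1481 163.5799]
 [222.1743 175.8587]]
```

```bash
python3 - <<'E'
from h import *
im=cv2.imread("pics/w7.png"); hsv=cv2.cvtColor(im,cv2.COLOR_BGR2HSV); C=cam("wrist")
b=np.uint8((hsv[:,:,1]>110)&(hsv[:,:,2]>115))*255; b[:, :235]=0;b[:,320:]=0;b[:46]=0;b[166:]=0
b=near(cv2.morphologyEx(b,cv2.MORPH_OPEN,np.ones((5,5))),(277,105),70)
print(cv2.boundingRect(b),*rect(cast(C,pts(b),.036)))
print(cast(C,[[250,52],[307,54],[303,159],[248,157]],.036),cast(C,[[212,46],[341,35],[347,163],[228,174]],.01))
E
```

```text
(248, 52, 59, 106) [452.9723 141.7973] [ 59.7892 108.3099] -11.690399169921875
[[0.4365 0.1996]
 [0.4938 0.1874]
 [0.4724 0.0814]
 [0.4126 0.0944]] [[0.3955 0.2164]
 [0.535  0.2023]
 [0.5237 0.0634]
 [0.3818 0.0754]]
```

```bash
python3 -m jog '[[6.7,-0.6,5,0,0,1.7,1],[6.7,-0.6,10,0,0,1.7,1],[6.7,-0.6,15,0,0,1.7,1],[6.7,-0.6,20,0,0,1.7,1],[6.7,-0.6,24,0,0,1.7,1],[6.7,-0.6,26,0,0,1.7,1],[6.7,-0.6,27.5,0,0,1.7,1],[6.7,-0.6,28.5,0,0,1.7,1],[6.7,-0.6,29,0,0,1.7,1],[6.7,-0.6,29,0,0,1.7,1],[6.7,-0.6,29,0,0,1.7,0],[6.7,-0.6,29,0,0,1.7,0],[6.7,-0.6,29,0,0,1.7,0],[6.7,-0.6,29,0,0,1.7,0],[6.7,-0.6,29,0,0,1.7,0],[6.7,-0.6,29,0,0,1.7,0]]'
```

```text
time: 20.7
eef_pos: [0.4546, 0.1424, 0.013]
orientation: [[0.205, 0.979, 0.003], [0.979, -0.205, 0.0], [0.001, 0.003, -1.0]]
ft_force: [0.6, -1.0, 7.0]
grip_width: 0.689
grip_force: 66.6
```

```bash
python3 -m jog '[[0,0,-3,0,0,0,0],[0,0,-8,0,0,0,0],[0,0,-13,0,0,0,0],[-52.1,12,-14,0,0,2.3,0],[-52.1,12,-14,0,0,2.3,0],[-52.1,12,-14,0,0,2.3,0],[-52.1,12,-14,0,0,2.3,0],[-52.1,12,-14,0,0,2.3,0],[-52.1,12,-14,0,0,2.3,0],[-52.1,12,-14,0,0,2.3,0],[-52.1,12,-14,0,0,2.3,0],[-52.1,12,-14,0,0,2.3,0],[-52.1,12,-14,0,0,2.3,0],[-52.1,12,-14,0,0,2.3,0],[-52.1,12,-14,0,0,2.3,0],[-52.1,12,-14,0,0,2.3,0],[-52.1,12,-9,0,0,2.3,0],[-52.1,12,-5,0,0,2.3,0],[-52.1,12,-3,0,0,2.3,0],[-52.1,12,-3,0,0,2.3,0]]'
python3 -c "
from h import *
look('side','s2')"
```

```text
time: 22.7
eef_pos: [0.4612, -0.3882, 0.0367]
orientation: [[0.243, 0.97, -0.006], [0.97, -0.243, 0.007], [0.005, -0.008, -1.0]]
ft_force: [-0.9, 0.5, -2.2]
grip_width: 0.685
grip_force: 65.8
```

View pics/s2.png

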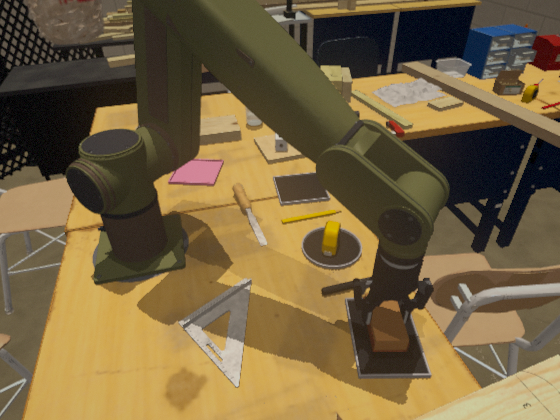

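The block is held over the oblong tray at (388,330), and the tape stands in the round tray at (331,237). Now I lower the block.

```bash
python3 -m jog '[[0,0,0,0,0,0,0],[0,0,0.5,0,0,0,0]]';python3 -m jog '[[0,0,0.8,0,0,0,0],[0,0,1.4,0,0,0,0],[0,0,1.8,0,0,0,0],[0,0,2.1,0,0,0,0],[0,0,2.1,0,0,0,0]]'
```

```text
time: 22.95
eef_pos: [0.4655, -0.3937, 0.0396]
orientation: [[0.244, 0.97, 0.004], [0.97, -0.244, -0.004], [-0.003, 0.005, -1.0]]
ft_force: [0.1, 0.1, -0.8]
grip_width: 0.692
grip_force: 65.8
time: 23.45
eef_pos: [0.4631, -0.3922, 0.0145]
orientation: [[0.245, 0.97, -0.001], [0.97, -0.245, 0.001], [0.001, -0.001, -1.0]]
ft_force: [0.6, -0.3, -0.9]
grip_width: 0.684
grip_force: 65.8
```

```bash
python3 -m jog '[[0,0,0.1,0,0,0,0],[0,0,0.1,0,0,0,0.8],[0,0,0.1,0,0,0,0.9],[0,0,0.1,0,0,0,1],[0,0,0.1,0,0,0,1],[0,0,0.1,0,0,0,1],[0,0,-4,0,0,0,1],[0,0,-9,0,0,0,1],[0,0,-14,0,0,0,1],[-2,0,-19,0,0,0,1],[-7,0,-24,0,0,0,1],[-7,0,-28,0,0,0,1],[-7,0,-28,0,0,0,1],[-7,0,-28,0,0,0,1]]'
python3 - <<'E'
from h import *
im,hsv,C=look('wrist','w8')
b=np.uint8((hsv[:,:,1]>110)&(hsv[:,:,2]>100))*255; b[:, :241]=0;b[:,324:]=0;b[:43]=0;b[172:]=0
b=near(cv2.morphologyEx(b,cv2.MORPH_OPEN,np.ones((5,5))),(281,102),70)
print(cv2.boundingRect(b),*rect(cast(C,pts(b),.036)))
low=np.uint8((hsv[:,:,1]<110)|(hsv[:,:,2]<62))*255
m=near(low,(281,102),110); print("obl",*rect(cast(C,pts(m),.009)))
d=near(np.uint8(hsv[:,:,2]<62)*255,(281,102),90)|b; print("obl floor",*rect(cast(C,pts(d),.005)))
E
```

```text
time: 24.85
eef_pos: [0.447, -0.4617, 0.2987]
orientation: [[0.245, 0.969, 0.004], [0.969, -0.245, -0.005], [-0.003, 0.005, -1.0]]
ft_force: [-0.5, 0.4, 0.7]
grip_width: 1.002
grip_force: 0.0
(251, 48, 59, 107) [ 464.0127 -393.2079] [ 60.2101 107.8665] -14.188636779785156
obl [ 464.246  -392.7472] [126.9369 176.4716] -14.161842346191406
obl floor [ 464.3506 -392.7529] [119.1191 168.3194] -14.161026000976562
```

View pics/w8.png

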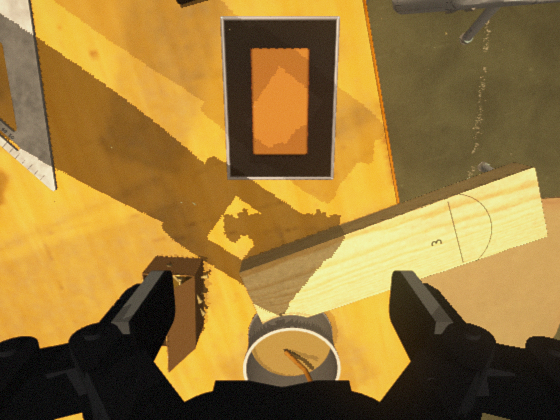

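The block at (280,101) is centred and lengthwise in the oblong tray. Now I go back to the jig.

```bash
python3 -m jog '[[83.8,-19.2,5,0,0,0,1],[83.8,-19.2,7,0,0,0,1],[83.8,-19.2,7,0,0,0,1],[83.8,-19.2,7,0,0,0,1],[83.8,-19.2,7,0,0,0,1],[83.8,-19.2,7,0,0,0,1],[83.8,-19.2,7,0,0,0,1],[83.8,-19.2,7,0,0,0,1],[83.8,-19.2,7,0,0,0,1],[83.8,-19.2,7,0,0,0,1],[83.8,-19.2,7,0,0,0,1],[83.8,-19.2,7,0,0,0,1],[83.8,-19.2,7,0,0,0,1],[83.8,-19.2,7,0,0,0,1],[83.8,-19.2,7,0,0,0,1],[83.8,-19.2,7,0,0,0,1],[83.8,-19.2,7,0,0,0,1],[83.8,-19.2,7,0,0,0,1],[83.8,-19.2,7,0,0,0,1],[83.8,-19.2,7,0,0,0,1]]'
python3 - <<'E'
from h import *
im,hsv,C=look('wrist','w9'); print(env.get_obs()["eef_pos"])
g=im.max(2)
h=np.uint8(g<70)*255
n,l,s,c=cv2.connectedComponentsWithStats(h)
for i in range(1,n):
    if 60<s[i,4]<900 and abs(c[i,0]-282)<70 and 100<c[i,1]<290: print(s[i],c[i],cast(C,c[i],.066))
E
```

```text
time: 26.9
eef_pos: [0.464, 0.3982, 0.2233]
orientation: [[0.244, 0.97, -0.003], [0.97, -0.244, -0.003], [-0.003, -0.002, -1.0]]
ft_force: [-0.2, 0.0, -0.3]
grip_width: 0.999
grip_force: 0.0
[0.4645 0.3978 0.224 ]
[279 154  12  11  93] [284.6129 159.129 ] [[0.4733 0.4239]]
[279 187  12  12 100] [284.57 192.17] [[0.4665 0.3969]]
[276 219  18  13 190] [284.6421 224.7632] [[0.4596 0.3688]]
```

```bash
python3 -m jog '[[0,0.2,5,0,0,0,1],[0,0.2,10,0,0,0,1],[0,0.2,14,0,0,0,1],[0,0.2,17,0,0,0,1],[0,0.2,18.6,0,0,0,1],[0,0.2,18.6,0,0,0,1],[0,0.2,18.6,0,0,0,0],[0,0.2,18.6,0,0,0,0],[0,0.2,18.6,0,0,0,0],[0,0.2,18.6,0,0,0,0],[0,0.2,18.6,0,0,0,0],[0,0.2,18.6,0,0,0,0],[0,0.2,18.6,0,0,0,0]]'
```

```text
time: 28.25
eef_pos: [0.4683, 0.3998, 0.0418]
orientation: [[0.244, 0.97, 0.003], [0.97, -0.244, 0.002], [0.003, 0.002, -1.0]]
ft_force: [-0.8, -1.3, 5.4]
grip_width: 0.451
grip_force: 64.1
```

```bash
python3 -m jog '[[0,0,-3,0,0,0,0],[0,0,-6,0,0,0,0],[0,0,-8,0,0,0,0],[-25.2,5.4,-8,0,0,-9,0],[-25.2,5.4,-8,0,0,-9,0],[-25.2,5.4,-8,0,0,-9,0],[-25.2,5.4,-8,0,0,-9,0],[-25.2,5.4,-8,0,0,-9,0],[-25.2,5.4,-8,0,0,-9,0],[-25.2,5.4,-8,0,0,-9,0],[-25.2,5.4,-4,0,0,-9,0],[-25.2,5.4,-1.5,0,0,-9,0],[-25.2,5.4,-1.5,0,0,-9,0],[-25.2,5.4,-1.5,0,0,-9,0],[-25.2,5.4,-1.5,0,0,-9,0],[-25.2,5.4,-1.5,0,0,-9,0]]'
python3 - <<'E'
from h import *
im,hsv,C=look('wrist','w10')
low=np.uint8((hsv[:,:,1]<110)|(hsv[:,:,2]<62))*255
im2=cv2.imread('pics/w10.png')
o=env.get_obs();print(o["eef_pos"])
P=np.float32([[.4585,.1408,.01]]);print(proj(C,P))
E
```

```text
time: 29.85
eef_pos: [0.4593, 0.1419, 0.0563]
orientation: [[0.089, 0.996, 0.004], [0.996, -0.089, 0.001], [0.001, 0.003, -1.0]]
ft_force: [-0.2, -1.0, -2.8]
grip_width: 0.454
grip_force: 62.8
[0.4591 0.1417 0.0561]
[[278.7101 241.614 ]]
```

View pics/w10.png

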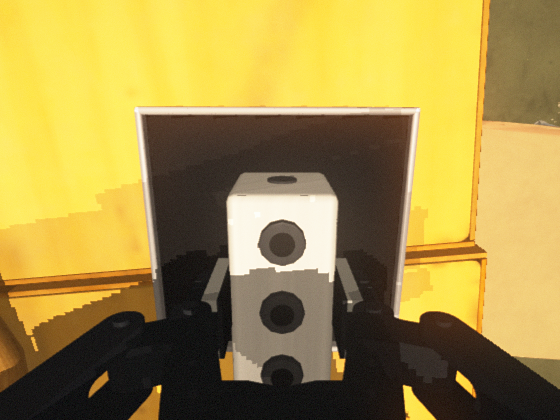

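The jig is held over the square tray with bushings at (282,242) and (281,312). The tray's far rim runs from (136,109) to (419,108).

```bash
python3 - <<'E'
from h import *
C=cam("wrist"); e=cast(C,[[136,108],[419,107.5]],.01); d=e[1]-e[0]; print(e,np.linalg.norm(d),np.degrees(np.arctan2(d[1],d[0])))
u=d/np.linalg.norm(d); print("tray",e.mean(0)+.072*np.array([u[1],-u[0]]))
print("bush",cast(C,[[282,242],[281.5,312]],.0803))
E
```

```text
[[0.3945 0.2174]
 [0.5339 0.2051]] 0.13995878007822354 -5.02658163285754
tray [0.4579 0.1395]
bush [[0.4623 0.1678]
 [0.4597 0.1406]]
```

```bash
python3 -m jog '[[-0.1,-0.15,0.8,0,0,0,0],[-0.1,-0.15,1.5,0,0,0,0],[-0.1,-0.15,2,0,0,0,0],[-0.1,-0.15,2.3,0,0,0,0],[-0.1,-0.15,2.5,0,0,0,0],[-0.1,-0.15,2.5,0,0,0,0],[-0.1,-0.15,2.5,0,0,0,0]]'
```

```text
time: 30.6
eef_pos: [0.4565, 0.1403, 0.0298]
orientation: [[0.09, 0.996, 0.0], [0.996, -0.09, -0.0], [-0.0, 0.0, -1.0]]
ft_force: [-2.2, -1.1, 2.6]
grip_width: 0.449
grip_force: 63.5
```

On the floor (the vertical force went from -2.8 to +2.6 N). I'll release and retreat to look.

```bash
python3 -m jog '[[0,0,0,0,0,0,0.6],[0,0,0,0,0,0,0.8],[0,0,0,0,0,0,1],[0,0,0,0,0,0,1],[0,0,0,0,0,0,1],[0,0,0,0,0,0,1],[0,0,-4,0,0,0,1],[0,0,-9,0,0,0,1],[0,0,-14,0,0,0,1],[-2,0,-19,0,0,0,1],[-7,0,-24,0,0,0,1],[-12,0,-29,0,0,0,1],[-12,0,-29,0,0,0,1],[-12,0,-29,0,0,0,1]]'
python3 - <<'E'
from h import *
im,hsv,C=look('wrist','w11')
look('scene','sc2')
low=np.uint8((hsv[:,:,1]<130)|(hsv[:,:,2]<45))*255
p=proj(C,[[.458,.14,.01]])[0]; print(p)
m=near(low,p,95); print("square",*rect(cast(C,pts(m),.009)))
h=np.uint8(im.max(2)<75)*255; n,l,s,c=cv2.connectedComponentsWithStats(h)
for i in range(1,n):
    if 25<s[i,4]<400 and np.hypot(*(c[i]-p))<50: print(s[i],cast(C,c[i],.054))
E
```

```text
time: 32.0
eef_pos: [0.4472, 0.018, 0.3256]
orientation: [[0.094, 0.996, 0.01], [0.996, -0.094, -0.002], [-0.001, 0.011, -1.0]]
ft_force: [1.3, 0.7, 0.8]
grip_width: 0.998
grip_force: 0.0
[277.6406  56.8921]
square [460.5063 133.7643] [130.589  152.2292] 84.57605743408203
[273  22   8  10  65] [[0.4594 0.1644]]
[273  52   9   8  54] [[0.4567 0.1365]]
[273  80   9   8  53] [[0.4542 0.109 ]]
```

View pics/w11.png

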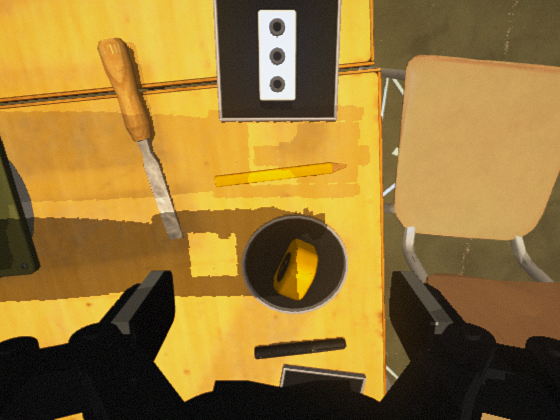

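The jig is upright in the square tray at (277,57), the tape stands in the round tray, and the pencil and marker have not moved. I'll check the jig's centring against the near rim.

```bash
python3 - <<'E'
from h import *
C=cam("wrist"); e=cast(C,[[218.5,122],[337.5,121]],.01); d=e[1]-e[0]; u=d/np.linalg.norm(d); print(np.linalg.norm(d)); c=e.mean(0)-.072*np.array([u[1],-u[0]])
j=cast(C,[277.5,56.5],.054)[0]; print(c,j,(j-c)*1000); print(env.get_obs()["time"])
E
```

```text
0.1431614347440176
[0.4531 0.1422] [0.4533 0.1379] [ 0.2228 -4.3829]
32.1
```

```bash
python3 -m jog '[[5,0,0,0,0,0,1],[5,0,0,0,0,0,1],[5,0,0,0,0,0,1],[5,0,0,0,0,0,1]]'
python3 - <<'E'
from h import *
im,hsv,C=look('wrist','w12')
low=np.uint8((hsv[:,:,1]<130)|(hsv[:,:,2]<45))*255
p=proj(C,[[.458,.14,.01]])[0]; m=near(low,p,95); print(p,"square",*rect(cast(C,pts(m),.009)))
h=np.uint8(im.max(2)<75)*255; n,l,s,c=cv2.connectedComponentsWithStats(h)
for i in range(1,n):
    if 25<s[i,4]<400 and np.hypot(*(c[i]-p))<50: print(s[i],cast(C,c[i],.054))
E
```

```text
time: 32.5
eef_pos: [0.4494, 0.0708, 0.3179]
orientation: [[0.089, 0.996, -0.002], [0.996, -0.089, -0.0], [-0.001, -0.002, -1.0]]
ft_force: [0.1, -0.5, -0.2]
grip_width: 0.998
grip_force: 0.0
[283.7975 104.3671] square [459.7697 140.2879] [143.0497 149.7864] 84.89217376708984
[280  76   8   9  52] [[0.4594 0.1645]]
[280 104   8   8  50] [[0.4569 0.1369]]
[280 131   7   8  47] [[0.4542 0.1091]]
```

The jig is about 3.5 mm low in y. A quick regrasp and shift will centre it.

```bash
python3 -m jog '[[7,0,5,0,0,0,1],[7,0,10,0,0,0,1],[7,0,15,0,0,0,1],[7,0,20,0,0,0,1],[7,0,25,0,0,0,1],[7,0,28,0,0,0,1],[7,0,29,0,0,0,1],[7,0,29,0,0,0,1],[7,0,29,0,0,0,0],[7,0,29,0,0,0,0],[7,0,29,0,0,0,0],[7,0,29,0,0,0,0],[7,0,29,0,0,0,0],[7,0,29,0,0,0,0],[7,0,28,0,0,0,0],[7.35,0,28,0,0,0,0],[7.35,0,28,0,0,0,0],[7.35,0,28.5,0,0,0,0],[7.35,0,28.8,0,0,0,0],[7.35,0,28.8,0,0,0,0]]'; python3 -m jog '[[0,0,0,0,0,0,0.6],[0,0,0,0,0,0,0.8],[0,0,0,0,0,0,1],[0,0,0,0,0,0,1],[0,0,0,0,0,0,1],[0,0,0,0,0,0,1],[0,0,-4,0,0,0,1],[0,0,-9,0,0,0,1],[0,0,-14,0,0,0,1],[-2,0,-19,0,0,0,1],[-7,0,-24,0,0,0,1],[-7,0,-29,0,0,0,1],[-7,0,-29,0,0,0,1],[-7,0,-29,0,0,0,1]]'
python3 - <<'E'
from h import *
im,hsv,C=look('wrist','w13'); look('side','s3')
low=np.uint8((hsv[:,:,1]<130)|(hsv[:,:,2]<45))*255
p=proj(C,[[.458,.14,.01]])[0]; m=near(low,p,95); print(p,"square",*rect(cast(C,pts(m),.009)))
h=np.uint8(im.max(2)<75)*255; n,l,s,c=cv2.connectedComponentsWithStats(h)
for i in range(1,n):
    if 25<s[i,4]<400 and np.hypot(*(c[i]-p))<50: print(s[i],cast(C,c[i],.054))
E
```

```text
time: 34.55
eef_pos: [0.4561, 0.1437, 0.0316]
orientation: [[0.09, 0.996, -0.002], [0.996, -0.09, -0.0], [-0.001, -0.002, -1.0]]
ft_force: [-4.2, -0.2, 5.7]
grip_width: 0.451
grip_force: 64.0
time: 35.95
eef_pos: [0.4518, 0.0735, 0.326]
orientation: [[0.091, 0.996, 0.008], [0.996, -0.091, 0.0], [0.001, 0.008, -1.0]]
ft_force: [0.5, 0.4, -0.1]
grip_width: 0.995
grip_force: 0.0
[279.0434 107.2476] square [460.0761 139.6847] [142.9849 149.2239] 84.83866882324219
[274  77   8   9  50] [[0.459  0.1677]]
[274 104   8   8  47] [[0.4565 0.1402]]
[274 130   8   8  47] [[0.4539 0.1125]]
```

View pics/s3.png

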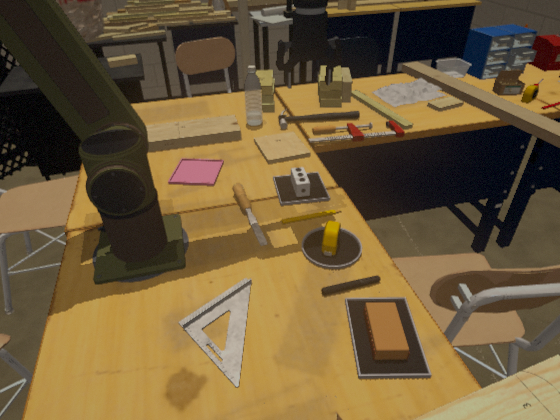

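View pics/w13.png

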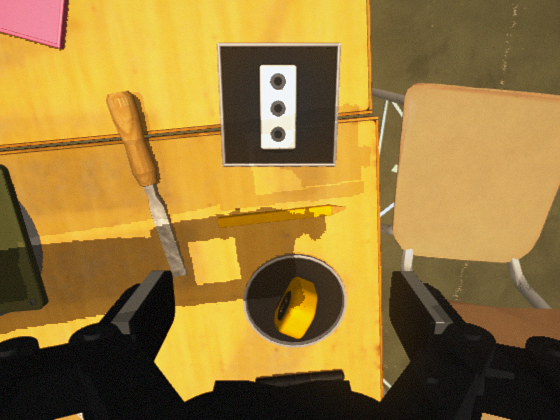

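The side view shows all three tools upright in their trays: jig at (300,182), tape at (332,237), block at (386,331). The wrist view has the jig at (278,107), centred in the square tray at (279,105). Pencil and marker are untouched and the arm is clear, so I hand in.

```bash
python3 -c "
from bench import env
print(env.hand_in())"
```

```text
the job is handed in; nothing more can be done
None
```

I handed the job in at about 36 s: the tape measure is in the round tray, the sanding block lengthwise in the oblong tray and the dowelling jig in the square tray, each upright and within about 3 mm of the middle by my measurements, with the pencil and marker untouched; the hand-in gave no verdict.

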